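# Latch the pipe alignment clamp

## Task

Close the draw latch of the pipe alignment clamp: lay the wire loop's end bar behind the steel keeper hook of the yellow carriage and draw it back under the hook's lip until you feel it seat, then swing the red lever over and press it down flat, past centre, so that it stays shut by itself with the carriage drawn in. The keeper has been re-adjusted and may sit anywhere within 11 mm of its mark, so feel for it, and go gently: do not drag the carriage along with the hand (leave the drawing to the lever), do not bear on the hook with 25 N or more, and press the lever with the fingertips, not gripping it, with less than 35 N. Do not disturb the other things on the bench.

Things in the scene. Friction and masses are not known exactly. Their poses are not given: they have to be found in the camera images.
- fixture: Pipe alignment clamp, bolted down: blue base plate 320 x 200 x 12 mm. Origin on the table under the lever pivot, z up, x along the latch from lever to keeper, y to the side where the brown pipe lies (axis at y 105 mm, top 84 mm high). The latch lies in the plane y = 0; its pivot block is 18 mm wide, top 66 mm.
- pivot (a point): Lever pivot axis, parallel to fixture y, at x 0, 60 mm high; fixed, axes as the fixture's. The flat lever lies towards -x, with a lever rest (top 57 mm) below it at x -42 mm.
- lever (a joint): Lever angle, rad: 0 = flat, closed, at a stop, lying along -x; grows as it is raised and swings over towards the keeper; 1.57 upright; at most 2.7. Stiff (0.025 N m): stays where left. With the loop hooked it is past centre and pulls itself shut below about 0.2. Closing takes up to about 15 N at the grip.
- loop (a joint): Angle of the wire loop to the lever, rad; grows as the loop is raised. Loop's angle above level = loop minus lever. Stiff (0.02 N m): stays where left, and turns along with the lever when nothing holds it.
- loop_pin (a point): Pin that joins loop to lever, 22 mm from the lever pivot; turns with the lever (at lever 0 it is 21.6 mm to -x of the pivot and 4.4 mm below it).
- loop_bar (a point): Centre of the loop's end bar: steel, 6 mm diameter, parallel to fixture y, 100 mm from the loop pin; two 5 mm side wires. Brass round ends, 12 mm diameter, 40 mm over their flat outer faces, can be pinched from above across y; the bar turns between the fingers. It can lie 78 to 122 mm from the lever pivot.
- lever_grip (a point): Centre of the red cross grip at the end of the lever, 65 mm from the lever pivot: a cylinder of 16 mm diameter, 56 mm long, parallel to fixture y.
- keeper_mark (a point): Mark on the yellow carriage: centre of the seated loop bar if the keeper were in its middle setting (fixture x 95 mm, 60 mm high at rest). The keeper, a steel hook 18 mm wide on the carriage, truly sits anywhere up to 11 mm either way along x from it. The bar seats against its face, which looks to +x, 3 mm to -x of the seated bar's centre.
- keeper_throat (a point): Same point as keeper_mark. Above the seated bar's centre a lip (5 to 10 mm above it) overhangs 4 mm past the keeper's face; below, a level ledge (top 5 mm below it) reaches 34 mm past the face. The bar goes down clear of the lip onto the ledge, then slides to -x under the lip until it meets the face. All this shifts with the keeper.
- carriage: Yellow sliding carriage that carries the keeper, plate top 27 mm high. It slides only along fixture x, up to 34 mm towards the lever, against a spring: 10 N before it moves, then 2 N more per mm. Its frame coincides with the fixture's while at rest; latched it is drawn 5 to 28 mm to -x.
- wrench: Bystander, leave alone: steel spanner, 150 mm long, lying beside the clamp.
- magnet: Bystander, leave alone: red angle magnet, 70 mm long and 72 mm tall, standing beside the clamp.
- hammer: Bystander, leave alone: hammer, 280 mm long, lying at the left.
- wire_brush: Bystander, leave alone: brush, 220 mm long, lying at the right.
- spray_can: Bystander, leave alone: green can, 60 mm diameter, 170 mm tall, standing at the right.
- flange: Bystander, leave alone: steel ring, 110 mm diameter, 16 mm thick, lying at the left.
- grinder: Bystander, leave alone: yellow angle grinder, 260 mm long, lying at the right.

How it is judged:
On the way:
1. the loop is hooked in the keeper and draws the carriage in by more than 3 mm while the lever is still raised (above 0.5 rad) (value of joint lever above 0.5 rad and distance of carriage from where it was at the start of the episode above 0.003 m and z of loop_bar in the frame of fixture between 0.051 and 0.069 m), for 0.05 s.
At the end, for the whole second after the job is handed in: The lever lies flat (below 0.06 rad) and still, with the loop bar in the keeper's throat (51 to 69 mm above the base's underside) holding the carriage drawn in by more than 4 mm (value of joint lever below 0.06 rad and velocity of joint lever between -0.05 and 0.05 rad/s and distance of carriage from where it was at the start of the episode above 0.004 m and z of loop_bar in the frame of fixture between 0.051 and 0.069 m); the robot touches nothing.
It fails at once if the carriage is dragged more than 2 mm while the hand works at the loop's bar (distance between the grasp point and loop_bar below 0.045 m and distance of carriage from where it was at the start of the episode above 0.002 m).
It fails at once if the keeper or carriage is loaded with more than 25 N while the hand works at the loop's bar (distance between the grasp point and loop_bar below 0.045 m and contact force between carriage and anything else above 25 N).
It fails at once if the fingers push on the clamp with more than 35 N while pressing the lever flat (lever below 0.4 rad) (value of joint lever below 0.4 rad and contact force between the fingers and fixture above 35 N).
It fails at once if a bystander is moved by more than 20 mm (distance of any of wrench, magnet, hammer, wire_brush, spray_can, flange, grinder from where it was at the start of the episode above 0.02 m).
It also fails if it takes over 58 s, if anything falls off the work surface, if the arm or the gripper's body presses on something with over 40 N, if the wrist force passes 120 N, or if a joint passes its speed limit or range.

## Robot

A 7-joint arm with a two-finger parallel gripper is mounted at the origin on the work surface. World frame = base frame: x ahead of the robot, y to its left, z up, the work surface at z = 0. Lengths are in m, angles in rad, forces in N, time in s.
With the tool pointing down it reaches from about 0.35 to 0.9 m from the base axis. Payload 8.1 kg.
Tool frame: the origin (TCP) lies at the very end of the fingers, on their centre line; the grasp point (between the pads) lies 19 mm behind it (arm.grasp_offset is the distance from the TCP to the grasp point, in m); z points along the fingers, y is the direction in which the jaws open and shut (so a half turn about z gives the same grasp; the last joint's range is limited). The gripper opens to 92 mm and grips with 3 to 60 N. Pads are 19 mm wide; open, the fingers measure 130 mm over their backs; the gripper's body (75 mm by 190 mm) begins 47 mm behind the grasp point.
Start: joints at [-1.359, 0.434, 0.025, 1.573, -0.012, 1.134, -0.075], TCP at [0.194, 0.594, 0.227] pointing down, gripper open.
Joint ranges: [-2.62, 2.62], [-0.44, 2.09], [-1.27, 1.32], [0.08, 2.57], [-1.32, 4.46], [0.12, 2], [-2.74, 2.74]. Speed limits (rad/s): [2.22, 2.22, 3.01, 3.01, 3.14, 3.14, 3.14].

## Interface

Orientations are given as a rotation vector (axis times angle).
In Python, from cell import arm, eyes, workorder gives the robot as it stands.
- The arm moves only by the shell command python3 -m inch 'ROWS' [FORCE]. ROWS is JSON, a list that holds one entry, the list of rows, each a list of 5 numbers: the closure, from 0 (fully open) to 1 (shut), then the shift along the tool's x, y, z in mm, then the turn about the tool's z in degrees. A call has 1 to 12 rows; each row shifts and turns the pose as measured when the row begins, along the tool's axes as they then stand; what a row does not reach is not made up. A row lasts 1/10 s, in which the tool goes at most 50 mm and 8.59 degrees, less where a joint would pass 70% of its speed; a pose out of reach is approached as far as the arm can. A call with a gripper value outside its range is refused whole. The fingers move at their own pace and stop on an object; FORCE is the grip in N (left out, the last holds). Time passes only in rows, so rows that do not move let the fingers close. It gives the time, the measured TCP pose, the force and the opening at its end, in the units of the state.
- arm.observe(): the state, without advancing time (a new reading comes with each control period).
- eyes.get_image(name): name is "scene" or "side" or "wrist"; returns a dict with "frame" (480x640x3 uint8, blue, green, red), "intrinsics" (3x3 intrinsics, pixels), "rvec" (rotation vector, rad) and "tvec" (3), from world to camera coordinates, as OpenCV has them; the wrist camera has in their place "T_tool_cam" (4x4, takes a point from camera to tool coordinates, whose origin is the TCP and whose axes are the flange's). Camera axes: x right, y down, z forward; pixel columns grow to the right and rows downward; lengths in m; the calibration is good to about 2 mm. A picture is of the moment at which its call begins: read the wrist's pose just before it. There is no depth.
- workorder.sign_off(): hands the job in, once; it reports no verdict.
The state is a dict: "clock": time; "joints": joint angles; "dq": joint speeds; "joint_efforts": joint torques, N m; "position": TCP position; "ee_rot": TCP orientation; "force": force on the tool from outside, world axes, zero at the start; "ft_torque": the same for the moment, N m; "width": opening from 0.0 (shut) to 1.0 (fully open).
Only numpy, scipy, OpenCV 4.12 (cv2) and the standard library are available. Lean on these libraries where they do the work, as an engineer would, in place of code of your own. Each camera call takes 0.05 s, during which the arm holds its last target.

## Working session

There is one attempt and no reset: what is moved stays moved. The work goes in short steps, Python scripts to look and compute and a shell command to move; the robot and the scene stay as the last step left them, time stands still between calls to the robot, and variables do not carry over. Pictures are saved under pics/ and viewed, and the job is handed in when it is done.

```bash
ls; mkdir -p pics; python3 - <<'E'
from cell import arm, eyes, workorder
import cv2
print(arm.observe(), arm.grasp_offset)
for n in ["scene","side","wrist"]:
    d=eyes.get_image(n); cv2.imwrite(f"pics/{n}0.png",d["frame"]); print(n,{k:v.tolist() if hasattr(v,'tolist') else v for k,v in d.items() if k!='frame'})
E
```

```text
pics
{'clock': 0.0, 'joints': array([-1.35859328,  0.43523045,  0.02497603,  1.57410132, -0.0115637 ,
        1.13397759, -0.07510976]), 'dq': array([-5.44588254e-04, -4.41939082e-04,  3.48768329e-06,  2.46160056e-04,
        1.18871248e-04,  2.05145439e-04,  4.24613661e-04]), 'joint_efforts': array([-2.35045318e-04, -6.67851520e+01,  9.84890722e-01, -3.14450276e+01,
       -6.04215777e-02,  4.33290994e-02,  1.69922187e-04]), 'position': array([0.19342891, 0.59378181, 0.22593874]), 'ee_rot': array([-4.92544945e-01, -3.10266939e+00,  2.46770354e-03]), 'force': array([1.11705169, 0.73599428, 0.02327263]), 'ft_torque': array([0.04852051, 0.07617884, 0.00351954]), 'width': 0.996137665555652} 0.0188
scene {'intrinsics': [[534.2467836779647, 0.0, 305.4069105810166], [0.0, 534.2467836779647, 230.77746792976137], [0.0, 0.0, 1.0]], 'rvec': [2.133014531412055, 0.773422436803372, -0.37579857364331354], 'tvec': [-0.3741348660424671, -0.1451654272892904, 1.6131060721338062]}
side {'intrinsics': [[556.3659423671015, 0.0, 323.1027249704362], [0.0, 556.3659423671015, 245.81435780039118], [0.0, 0.0, 1.0]], 'rvec': [0.5441185673973682, -2.7486566096969995, 1.095634887177821], 'tvec': [0.4589519702496375, 0.20275279520700284, 1.5685755251491909]}
wrist {'intrinsics': [[396.64078106025494, 0.0, 319.23465879998054], [0.0, 396.64078106025494, 237.880696828624], [0.0, 0.0, 1.0]], 'T_tool_cam': [[0.0001816624111024504, -0.9690351450099902, -0.24692277078923192, 0.06554694797798098], [0.999999930920052, 9.596470257918848e-05, 0.000359097011547318, -0.0006267142374655199], [-0.00032428175439847093, -0.24692281896624918, 0.9690350955022737, -0.15802967373421978], [0.0, 0.0, 0.0, 1.0]]}
```

View pics/scene0.png

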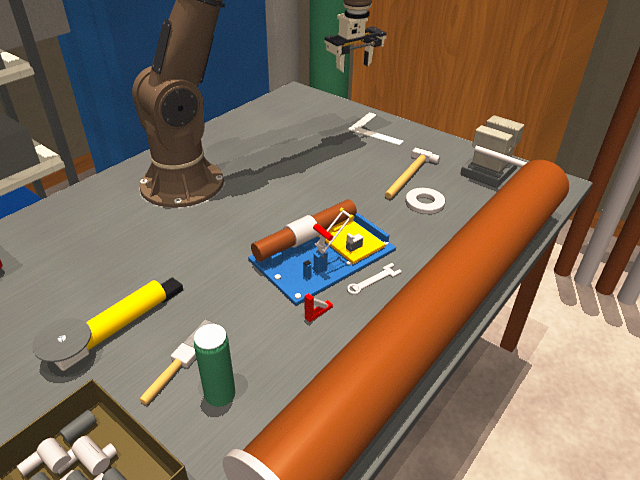

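View pics/side0.png

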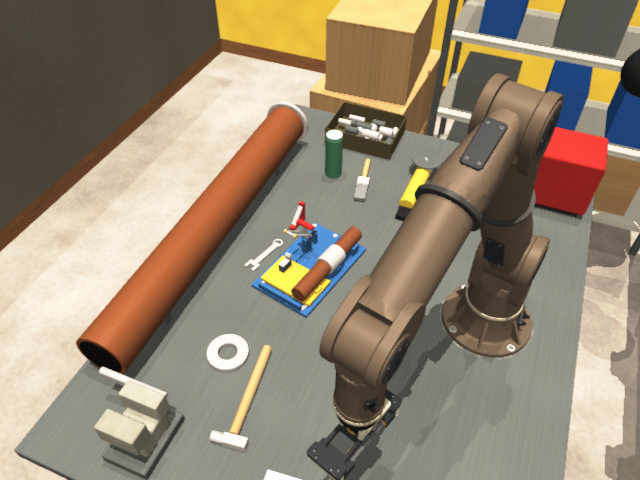

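View pics/wrist0.png

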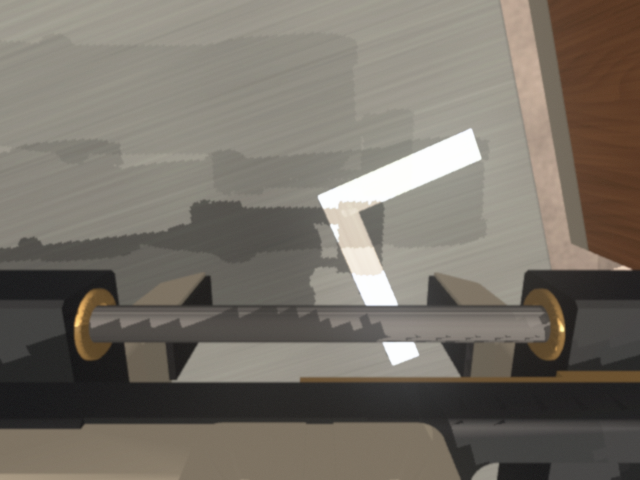

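The scene and side pictures show the clamp in mid-table, around (325,245) and (310,265), with its lever raised. I'll enlarge those areas and find the base.

```bash
cat > h.py <<'E'
import numpy as np, cv2
from scipy.spatial.transform import Rotation as R
def cam(d,state=None):
    K=d["intrinsics"]
    if "rvec" in d:
        Rm=cv2.Rodrigues(np.array(d["rvec"]))[0]; t=np.array(d["tvec"]).ravel()
    else:
        T=np.eye(4);T[:3,:3]=R.from_rotvec(state["ee_rot"]).as_matrix();T[:3,3]=state["position"]
        M=np.linalg.inv(T@np.array(d["T_tool_cam"])); Rm=M[:3,:3];t=M[:3,3]
    return np.array(K),Rm,t
def ray(c,uv):
    K,Rm,t=c; v=Rm.T@np.linalg.inv(K)@np.array([uv[0],uv[1],1.]); return -Rm.T@t, v/np.linalg.norm(v)
def onz(c,uv,z):
    o,v=ray(c,uv); return o+v*(z-o[2])/v[2]
def proj(c,p):
    K,Rm,t=c; q=K@(Rm@np.array(p)+t); return q[:2]/q[2]
def tri(rs):
    A=np.zeros((3,3));b=np.zeros(3)
    for o,v in rs:
        P=np.eye(3)-np.outer(v,v);A+=P;b+=P@o
    x=np.linalg.solve(A,b); return x,[np.linalg.norm((np.eye(3)-np.outer(v,v))@(x-o)) for o,v in rs]
E
python3 - <<'E'
import cv2
a=cv2.imread("pics/scene0.png")[190:330,240:410]; cv2.imwrite("pics/scene0c.png",cv2.resize(a,None,fx=4.5,fy=4,interpolation=cv2.INTER_CUBIC)[:, :800] if 0 else cv2.resize(a,None,fx=4,fy=4,interpolation=cv2.INTER_CUBIC))
a=cv2.imread("pics/side0.png")[190:320,230:380]; cv2.imwrite("pics/side0c.png",cv2.resize(a,None,fx=4,fy=4,interpolation=cv2.INTER_CUBIC))
E
```

```text
(no output)
```

View pics/scene0c.png

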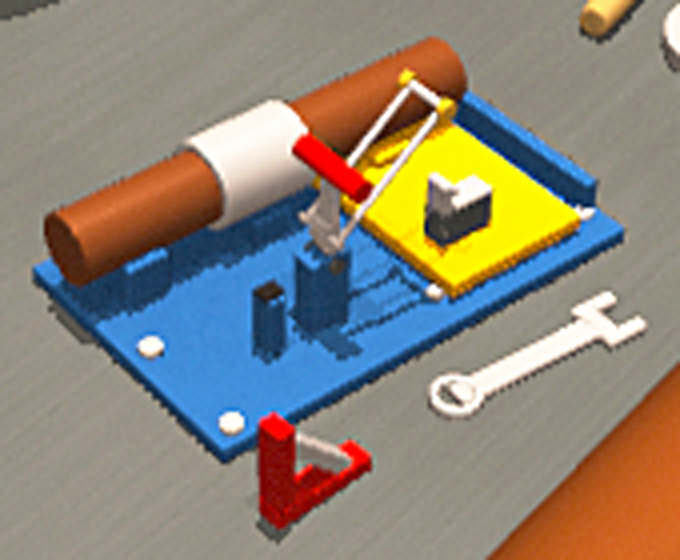

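View pics/side0c.png

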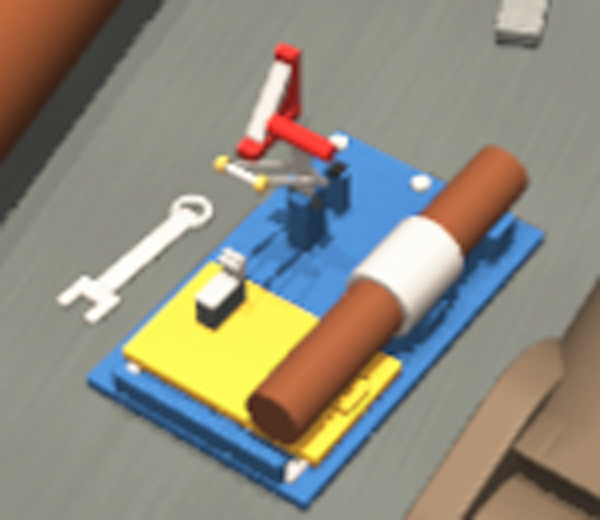

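```bash
python3 - <<'E'
from h import *
from cell import eyes
S=cam(eyes.get_image("scene"));D=cam(eyes.get_image("side"))
s=lambda x,y:(240+x/4,190+y/4)
d=lambda x,y:(230+x/4,190+y/4)
A=onz(S,s(228,447),.012);B=onz(S,s(35,270),.012);C=onz(S,s(622,232),.012)
C2=onz(D,d(90,380),.012);E=onz(D,d(303,500),.012);B2=onz(D,d(543,237),.012)
for n,p in zip("A B C C2 E B2".split(),(A,B,C,C2,E,B2)):print(n,p.round(4))
print(np.linalg.norm(C-A),np.linalg.norm(B-A),np.linalg.norm(E-C2),np.linalg.norm(E-B2))
for n,p,q in [("ball+y?",s(407,77),d(261,183)),("ball-y?",s(446,105),d(222,162)),("grip -y end",s(362,188),d(250,150)),("grip+y end",s(303,147),d(328,149)),
 ("swap1",s(446,105),d(261,183))]:
    x,r=tri([ray(S,p),ray(D,q)]);print(n,x.round(4),np.round(r,4))
E
```

```text
A [ 0.598  -0.1614  0.012 ]
B [ 0.4074 -0.1232  0.012 ]
C [0.6676 0.141  0.012 ]
C2 [0.6554 0.155  0.012 ]
E [0.4689 0.1943 0.012 ]
B2 [ 0.3967 -0.1081  0.012 ]
0.3103135673712513 0.19440528580174263 0.19061166400817098 0.31091762151923374
ball+y? [0.5669 0.0393 0.1436] [0.0002 0.0002]
ball-y? [0.6011 0.0312 0.144 ] [0.0002 0.0002]
grip -y end [ 0.5948 -0.0235  0.1109] [0.0092 0.0092]
grip+y end [ 0.5449 -0.0307  0.1221] [0.0002 0.0002]
swap1 [0.5816 0.0377 0.1335] [0.0129 0.0129]
```

```bash
python3 - <<'E'
from h import *
from cell import eyes
S=cam(eyes.get_image("scene"));D=cam(eyes.get_image("side"))
s=lambda x,y:(240+x/4,190+y/4)
d=lambda x,y:(230+x/4,190+y/4)
for n,p,q in [("C",s(622,232),d(90,380)),("B",s(35,270),d(543,237))]:
    x,r=tri([ray(S,p),ray(D,q)]);print(n,x.round(4),np.round(r,4))
print([ -(c[1].T@c[2]) for c in (S,D)])
E
```

```text
C [0.6611 0.1496 0.003 ] [0.0018 0.0018]
B [ 0.3992 -0.1162  0.0028] [0.0003 0.0003]
[array([ 1.15665884, -0.79746655,  0.88845288]), array([0.0861718 , 1.0386732 , 1.27511066])]
```

```bash
cat > rel.py <<'E'
# usage: python3 rel.py x y z yawTarget(deg of tool x in world) nrows -> prints rows in tool axes
import sys
from h import *
from cell import arm
o=arm.observe();p=o["position"];M=R.from_rotvec(o["ee_rot"]).as_matrix()
x,y,z,yw=map(float,sys.argv[1:5]);n=int(sys.argv[5])
yaw=np.degrees(np.arctan2(M[1,0],M[0,0]));dy=(yw-yaw+180)%360-180
D=(np.array([x,y,z])-p)*1000/n
print("pos",p.round(4),"yaw",yaw.round(2),"tilt",M[:,2].round(4),"total tool-z turn",-dy)
for k in range(n):
    a=np.radians(yaw+dy*k/n);c,s=np.cos(a),np.sin(a)
    print([round(D[0]*c+D[1]*s,1),round(D[0]*s-D[1]*c,1),round(-D[2],1),round(-dy/n,2)])
E
python3 rel.py 0.565 -0.08 0.28 77 17
```

```text
pos [0.1935 0.5942 0.2266] yaw 161.96 tilt [-1.e-04 -3.e-04 -1.e+00] total tool-z turn 84.95612344655305
[np.float64(-33.1), np.float64(-30.9), np.float64(-3.1), np.float64(5.0)]
[np.float64(-35.6), np.float64(-27.9), np.float64(-3.1), np.float64(5.0)]
[np.float64(-37.9), np.float64(-24.7), np.float64(-3.1), np.float64(5.0)]
[np.float64(-39.9), np.float64(-21.3), np.float64(-3.1), np.float64(5.0)]
[np.float64(-41.6), np.float64(-17.8), np.float64(-3.1), np.float64(5.0)]
[np.float64(-43.0), np.float64(-14.1), np.float64(-3.1), np.float64(5.0)]
[np.float64(-44.1), np.float64(-10.3), np.float64(-3.1), np.float64(5.0)]
[np.float64(-44.8), np.float64(-6.4), np.float64(-3.1), np.float64(5.0)]
[np.float64(-45.2), np.float64(-2.5), np.float64(-3.1), np.float64(5.0)]
[np.float64(-45.3), np.float64(1.5), np.float64(-3.1), np.float64(5.0)]
[np.float64(-45.0), np.float64(5.4), np.float64(-3.1), np.float64(5.0)]
[np.float64(-44.3), np.float64(9.3), np.float64(-3.1), np.float64(5.0)]
[np.float64(-43.3), np.float64(13.1), np.float64(-3.1), np.float64(5.0)]
[np.float64(-42.0), np.float64(16.9), np.float64(-3.1), np.float64(5.0)]
[np.float64(-40.4), np.float64(20.5), np.float64(-3.1), np.float64(5.0)]
[np.float64(-38.5), np.float64(23.9), np.float64(-3.1), np.float64(5.0)]
[np.float64(-36.2), np.float64(27.2), np.float64(-3.1), np.float64(5.0)]
```

```bash
python3 -m inch '[[[0,-33,-31,-5,5],[0,-36,-28,-5,5],[0,-38,-25,-5,5],[0,-40,-21,-5,5],[0,-42,-18,-5,5],[0,-43,-14,-5,5],[0,-44,-10,-5,5],[0,-45,-6,-5,5],[0,-45,-2,-5,5],[0,-45,2,-5,5],[0,-45,5,-3,5],[0,-44,9,0,5]]]'; python3 rel.py 0.565 -0.08 0.28 77 6
```

```text
clock: 1.55
position: [0.4548, 0.1032, 0.2804]
ee_rot: [-2.011, -2.409, -0.009]
force: [0.4, 0.4, 0.9]
width: 0.999
pos [0.4548 0.1032 0.2804] yaw 100.3 tilt [ 0.001   0.0065 -1.    ] total tool-z turn 23.29913252658656
[np.float64(-33.3), np.float64(12.6), np.float64(0.1), np.float64(3.88)]
[np.float64(-32.4), np.float64(14.8), np.float64(0.1), np.float64(3.88)]
[np.float64(-31.3), np.float64(17.0), np.float64(0.1), np.float64(3.88)]
[np.float64(-30.1), np.float64(19.1), np.float64(0.1), np.float64(3.88)]
[np.float64(-28.7), np.float64(21.1), np.float64(0.1), np.float64(3.88)]
[np.float64(-27.2), np.float64(23.0), np.float64(0.1), np.float64(3.88)]
```

```bash
python3 -m inch '[[[0,-33,13,0,4],[0,-32,15,0,4],[0,-31,17,0,4],[0,-30,19,0,4],[0,-29,21,0,4],[0,-27,23,0,4],[0,0,0,0,0]]]'; python3 - <<'E'
from h import *
from cell import arm,eyes
import pickle
o=arm.observe();d=eyes.get_image("wrist");cv2.imwrite("pics/w1.png",d["frame"]);pickle.dump((o,d),open("w1.pkl","wb"));print(o["position"],o["ee_rot"])
E
```

```text
clock: 2.25
position: [0.5675, -0.0955, 0.2813]
ee_rot: [-2.497, -1.906, -0.013]
force: [0.7, -0.5, 0.4]
width: 1.002
[ 0.56752932 -0.09546166  0.28133594] [-2.49691489 -1.90601452 -0.01314473]
```

View pics/w1.png

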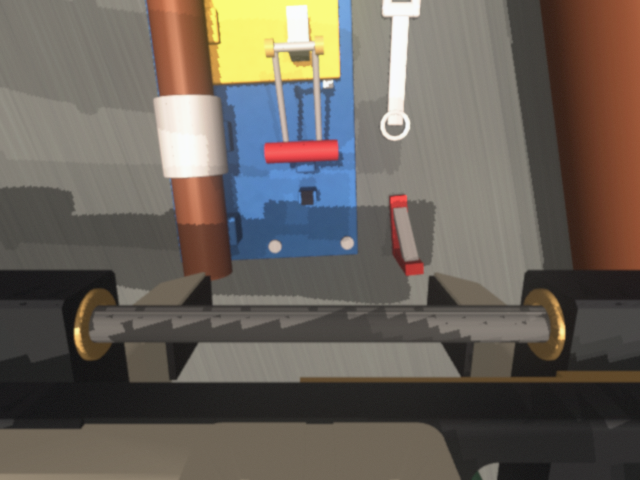

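The wrist view shows the loop bar balls at (270,47) and (320,47), the red grip from (265,152) to (338,151), and the keeper behind the bar at (297,20). I'll take a second viewpoint further forward.

```bash
python3 -m inch '[[[0,35,0,0,0],[0,35,0,0,0],[0,0,0,0,0]]]'; python3 - <<'E'
from h import *
from cell import arm,eyes
import pickle
o=arm.observe();d=eyes.get_image("wrist");pickle.dump((o,d),open("w2.pkl","wb"));print(o["position"],o["ee_rot"],o["force"])
cv2.imwrite("pics/w2.png",cv2.resize(d["frame"][0:300,130:430],None,fx=2,fy=2,interpolation=cv2.INTER_CUBIC))
o,d=pickle.load(open("w1.pkl","rb"))
cv2.imwrite("pics/w1c.png",cv2.resize(d["frame"][0:300,130:430],None,fx=2,fy=2,interpolation=cv2.INTER_CUBIC))
E
```

```text
clock: 2.6
position: [0.5845, -0.0224, 0.2814]
ee_rot: [-2.49, -1.909, -0.014]
force: [-0.2, 0.0, 0.5]
width: 1.0
[ 0.58449471 -0.02240394  0.28142398] [-2.49033291 -1.9085364  -0.01369312] [-0.2099236   0.00972442  0.46639918]
```

View pics/w2.png

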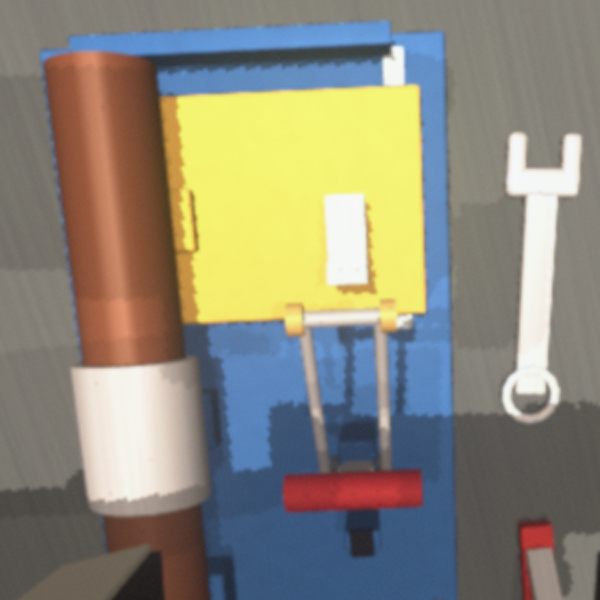

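View pics/w1c.png

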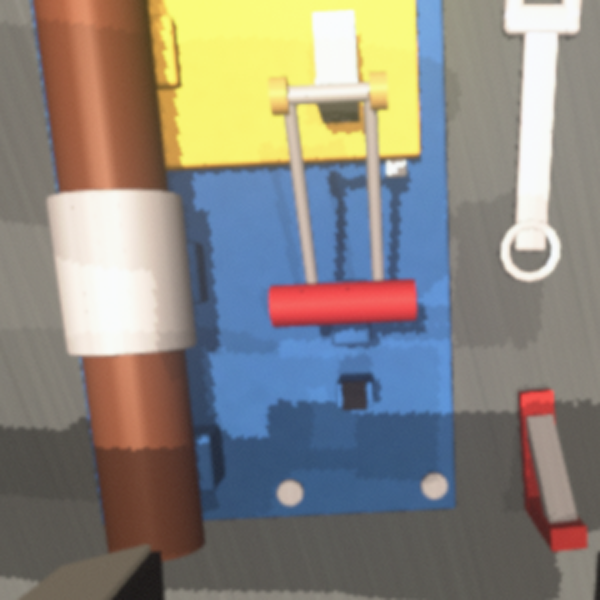

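```bash
python3 - <<'E'
from h import *
import pickle
(o1,d1),(o2,d2)=[pickle.load(open(f"w{i}.pkl","rb")) for i in (1,2)]
c1,c2=cam(d1,o1),cam(d2,o2)
q=lambda x,y:(130+x/2,y/2)
P={}
for n,a,b in [("ball+y",(278,95),(294,319)),("ball-y",(377,90),(388,316)),("grip+y",(270,305),(284,492)),("grip-y",(416,300),(422,488)),("yel corner -x-y",(420,156),(424,313)),("yel corner -x+y",(165,167),(183,322)),("rest top -x edge mid",(356,409),(362,556)),("rest top +x edge",(356,375),(362,530)),("magnet top",(537,403),(537,535))]:
    x,r=tri([ray(c1,q(*a)),ray(c2,q(*b))]);P[n]=x;print(n,x.round(4),np.round(r[0],4))
for n,c,uv,z in [("plate -x-y",c1,(454,507),.012),("plate +x-y",c2,(444,32),.012),("bolt",c1,(434,487),.012),("bolt2",c1,(290,493),.012),("+xblue left",c2,(70,40),.012),("w2 -y edge",c2,(455,560),.012)]:
    P[n]=onz(c,q(*uv),z);print(n,P[n].round(4))
v=P["plate +x-y"]-P["plate -x-y"];print(np.linalg.norm(v),np.degrees(np.arctan2(v[1],v[0])))
for a,b in(("ball+y","ball-y"),("grip+y","grip-y"),("yel corner -x+y","yel corner -x-y")):
    v=P[a]-P[b];print(a,np.linalg.norm(v),np.degrees(np.arctan2(v[1],v[0]))-90,((P[a]+P[b])/2).round(4))
E
```

```text
ball+y [0.5686 0.0344 0.1454] 0.0
ball-y [0.6018 0.0266 0.147 ] 0.0003
grip+y [ 0.5426 -0.0319  0.1248] 0.0
grip-y [ 0.5977 -0.045   0.1248] 0.0
yel corner -x-y [0.6211 0.0178 0.0234] 0.0004
yel corner -x+y [0.4991 0.0459 0.0228] 0.0003
rest top -x edge mid [ 0.559  -0.0898  0.0575] 0.0003
rest top +x edge [ 0.5641 -0.0725  0.0706] 0.0004
magnet top [ 0.653  -0.1203  0.0076] 0.0001
plate -x-y [ 0.5945 -0.1645  0.012 ]
plate +x-y [0.6639 0.1452 0.012 ]
bolt [ 0.5865 -0.1503  0.012 ]
bolt2 [ 0.5081 -0.1324  0.012 ]
+xblue left [0.4862 0.1892 0.012 ]
w2 -y edge [ 0.6042 -0.1212  0.012 ]
0.31746608049259134 77.37184680601442
ball+y 0.034100175502221115 76.84341086151258 [0.5852 0.0305 0.1462]
grip+y 0.05671600189618366 76.63143144690699 [ 0.5701 -0.0384  0.1248]
yel corner -x+y 0.12518614691078728 77.04346175463141 [0.5601 0.0318 0.0231]
```

```bash
python3 - <<'E'
from h import *
import pickle
o2,d2=pickle.load(open("w2.pkl","rb"));c2=cam(d2,o2)
im=d2["frame"][85:165,270:340];cv2.imwrite("pics/hook2.png",cv2.resize(im,None,fx=8,fy=7,interpolation=cv2.INTER_CUBIC))
P0=np.array([.570,-.041,0]);fx=np.array([.2233,.9748,0]);fy=np.array([-.9748,.2233,0])
q=lambda x,y:(130+x/2,y/2)
for n,uv,z in [("ledge +x end",(345,195),.055),("lip -x end",(348,285),.07),("hook side +y",(325,240),.055),("hook side -y",(365,240),.055)]:
    p=onz(c2,q(*uv),z)-P0;print(n,(p@fx).round(4),(p@fy).round(4))
for n,p in [("bar",(.5852,.0305,.1462)),("grip",(.5701,-.0384,.1248))]:
    p=np.array(p)-P0;print(n,(p@fx).round(4),(p@fy).round(4))
E
python3 rel.py 0.5852 0.0305 0.1274 77.1 6
```

```text
ledge +x end 0.1245 0.0006
lip -x end 0.0843 0.0005
hook side +y 0.105 0.0108
hook side -y 0.1043 -0.0078
bar 0.0731 0.0011
grip 0.0026 0.0005
pos [ 0.5839 -0.0249  0.2816] yaw 74.82 tilt [ 0.0044  0.0072 -1.    ] total tool-z turn -2.2781846771040932
[np.float64(9.0), np.float64(-2.2), np.float64(25.7), np.float64(-0.38)]
[np.float64(9.0), np.float64(-2.1), np.float64(25.7), np.float64(-0.38)]
[np.float64(9.0), np.float64(-2.1), np.float64(25.7), np.float64(-0.38)]
[np.float64(9.0), np.float64(-2.0), np.float64(25.7), np.float64(-0.38)]
[np.float64(9.0), np.float64(-2.0), np.float64(25.7), np.float64(-0.38)]
[np.float64(9.0), np.float64(-1.9), np.float64(25.7), np.float64(-0.38)]
```

View pics/hook2.png

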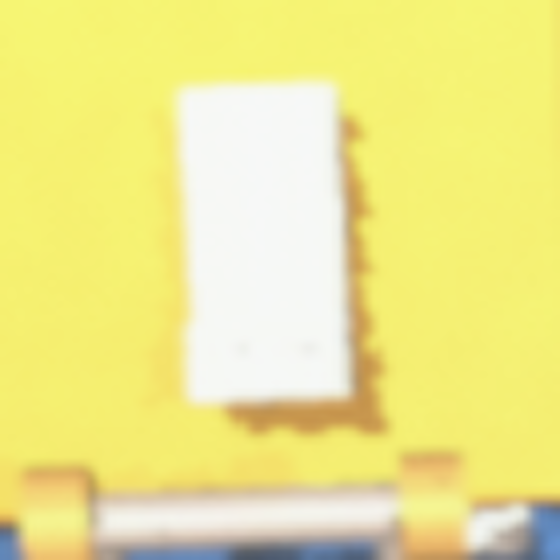

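The keeper's ledge end is at fixture x of about 124 mm and the lip edge at about 94 mm, so the seat should be near x 93.5. Next I go down to the bar.

```bash
python3 -m inch '[[[0,9,-2,26,-0.5],[0,9,-2,26,-0.5],[0,9,-2,26,-0.5],[0,9,-2,26,-0.5],[0,9,-2,26,-0.3],[0,9,-2,20,0],[0,0,0,0,0]]]' 6; python3 rel.py 0.5852 0.0305 0.1274 77.1 1;python3 - <<'E'
from cell import eyes
import cv2
for n in("wrist","scene"): cv2.imwrite(f"pics/{n}3.png",eyes.get_image(n)["frame"])
E
```

```text
clock: 3.35
position: [0.5833, 0.0331, 0.1296]
ee_rot: [-2.448, -1.966, -0.018]
force: [-0.5, -0.0, 0.1]
width: 1.003
pos [0.5833 0.0331 0.1296] yaw 77.53 tilt [ 0.0074  0.0086 -0.9999] total tool-z turn 0.43412732435774615
[np.float64(-2.1), np.float64(2.4), np.float64(2.2), np.float64(0.43)]
```

View pics/wrist3.png

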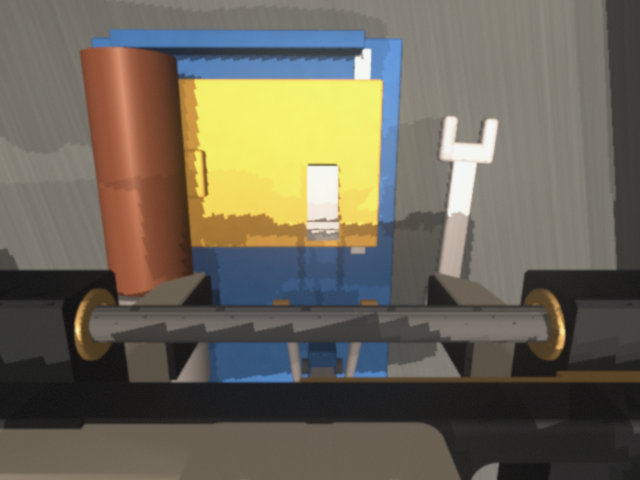

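The balls at (281,303) and (369,303) lie between the fingers. I'll trim the position and close lightly.

```bash
python3 -m inch '[[[0,-2,2,2,0.4],[0.3,0,0,0,0],[0.5,0,0,0,0],[0.8,0,0,0,0],[0.8,0,0,0,0],[0.8,0,0,0,0]]]' 8; python3 rel.py 0.5852 0.0305 0.1274 77.1 1;python3 - <<'E'
from cell import eyes
import cv2
for n in("wrist","scene"):
  f=eyes.get_image(n)["frame"]
  cv2.imwrite(f"pics/{n}4.png",f if n=="wrist" else cv2.resize(f[150:330,240:410],None,fx=4,fy=4)[:600])
E
```

```text
clock: 4.05
position: [0.5895, 0.0256, 0.1353]
ee_rot: [2.458, 1.948, 0.032]
force: [0.1, 0.4, -0.1]
width: 0.615
pos [0.5895 0.0256 0.1353] yaw 76.8 tilt [ 0.0193  0.0087 -0.9998] total tool-z turn -0.2956850237850972
[np.float64(3.8), np.float64(-5.3), np.float64(7.9), np.float64(-0.3)]
```

View pics/scene4.png

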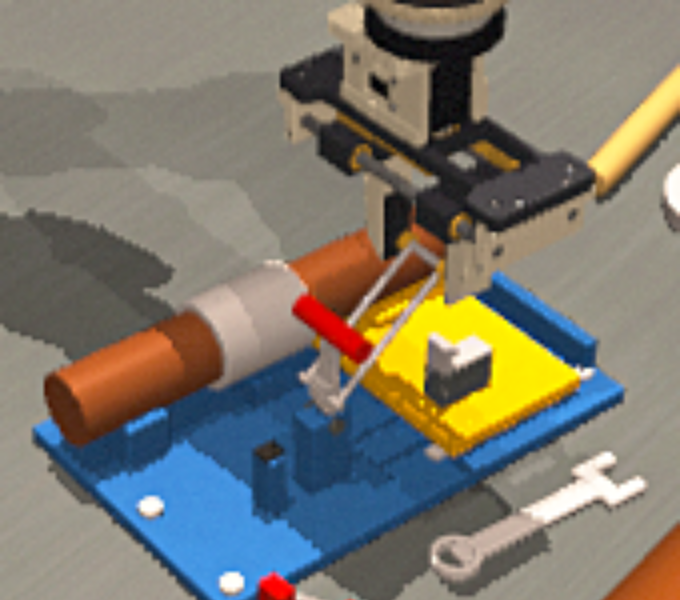

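View pics/wrist4.png

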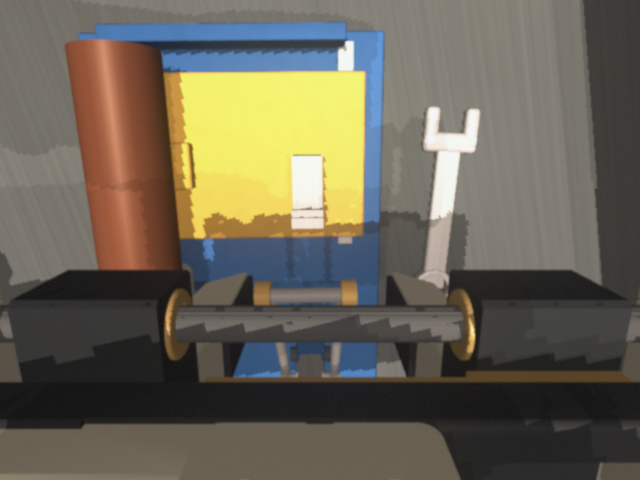

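```bash
python3 -m inch '[[[0.5,4,-4,8,0]]]' 8; python3 rel.py 0.5852 0.0305 0.1274 77.1 1; python3 -m inch '[[[0.5,0,0,0,0]]]'; python3 rel.py 0.5852 0.0305 0.1274 77.1 1;
```

```text
clock: 4.25
position: [0.5866, 0.0305, 0.1275]
ee_rot: [2.458, 1.948, 0.033]
force: [0.4, -0.5, 0.4]
width: 0.507
pos [0.5866 0.0305 0.1275] yaw 76.78 tilt [ 0.0195  0.0091 -0.9998] total tool-z turn -0.32079513492550404
[np.float64(-0.3), np.float64(-1.4), np.float64(0.1), np.float64(-0.32)]
clock: 4.35
position: [0.5855, 0.0316, 0.1262]
ee_rot: [2.459, 1.95, 0.031]
force: [-0.6, 0.2, 0.1]
width: 0.501
pos [0.5855 0.0316 0.1262] yaw 76.84 tilt [ 0.0175  0.0093 -0.9998] total tool-z turn -0.25905869049933017
[np.float64(-1.2), np.float64(-0.1), np.float64(-1.2), np.float64(-0.26)]
```

```bash
python3 -m inch '[[[0.8,-0.5,0,-0.5,0],[0.8,0,0,0,0],[0.8,0,0,0,0]]]' 8; python3 rel.py 0.5852 0.0305 0.1274 77.1 1;python3 - <<'E'
from cell import eyes
import cv2
for n in("wrist",):
  f=eyes.get_image(n)["frame"]
  cv2.imwrite(f"pics/{n}5.png",f)
E
```

```text
clock: 4.65
position: [0.5853, 0.0313, 0.1263]
ee_rot: [2.458, 1.95, 0.03]
force: [-1.5, 0.8, 0.7]
width: 0.432
pos [0.5853 0.0313 0.1263] yaw 76.87 tilt [ 0.0172  0.0089 -0.9998] total tool-z turn -0.2314873796498489
[np.float64(-0.8), np.float64(0.0), np.float64(-1.1), np.float64(-0.23)]
```

View pics/wrist5.png

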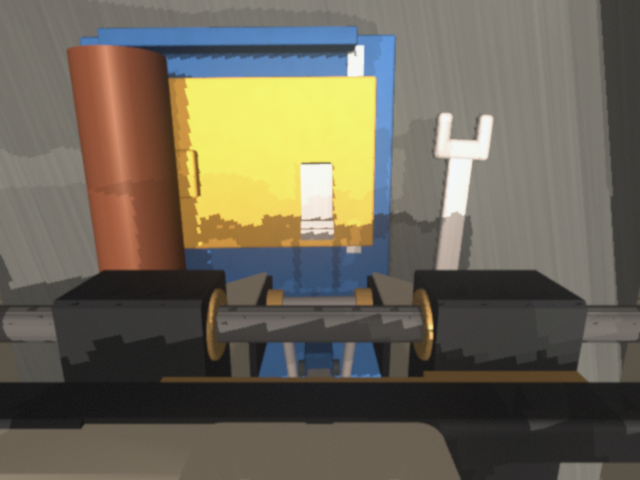

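Fingers are at 39.8 mm on the ball ends, so the bar is gripped. I'll carry it over and behind the hook.

```bash
python3 -m inch '[[[0.8,7,0,5,0],[0.8,7,0,5,0],[0.8,6,0,6,0],[0.8,4,0,9,0],[0.8,3,0,9,0],[0.8,2,0,9,0],[0.8,0,0,0,0]]]'; cat > fx.py <<'E'
from h import *
from cell import arm
P0=np.array([.570,-.041,0]);F=np.array([[.2233,.9748,0],[-.9748,.2233,0],[0,0,1]])
o=arm.observe();M=R.from_rotvec(o["ee_rot"]).as_matrix()
g=o["position"]-.0188*M[:,2]
print("t",o["clock"],"TCP fix mm",(F@(o["position"]-P0)*1e3).round(1),"grasp",(F@(g-P0)*1e3).round(1),"force fix",(F@o["force"]).round(2),"yaw",np.degrees(np.arctan2(M[1,0],M[0,0])).round(2),"tz",(F@M[:,2]).round(3),"w",round(float(o["width"]*92),1))
E
python3 fx.py
```

```text
clock: 5.4
position: [0.5924, 0.0629, 0.0786]
ee_rot: [2.458, 1.952, 0.027]
force: [-0.8, -0.8, 0.2]
width: 0.436
t 5.4 TCP fix mm [106.2   1.4  78.6] grasp [106.    1.6  97.4] force fix [-0.94  0.57  0.24] yaw 76.93 tz [ 0.011 -0.013 -1.   ] w 40.1
```

```bash
python3 -m inch '[[[0.8,1,0,9,0],[0.8,1,0,9,0],[0.8,0,0,6,0],[0.8,0,0,0,0]]]';python3 fx.py;python3 - <<'E'
from cell import eyes
import cv2
for n in("scene","side","wrist"):
  f=eyes.get_image(n)["frame"]
  if n=="scene": f=f[190:310,270:400]
  if n=="side": f=f[190:320,230:380]
  cv2.imwrite(f"pics/{n}6.png",f if n=="wrist" else cv2.resize(f,None,fx=4,fy=4,interpolation=cv2.INTER_CUBIC))
E
```

```text
clock: 5.8
position: [0.5931, 0.0656, 0.0524]
ee_rot: [2.458, 1.953, 0.027]
force: [-0.3, 0.4, -0.2]
width: 0.434
t 5.8 TCP fix mm [109.1   1.2  52.4] grasp [108.9   1.5  71.2] force fix [ 0.33  0.33 -0.23] yaw 76.93 tz [ 0.012 -0.012 -1.   ] w 39.9
```

View pics/scene6.png

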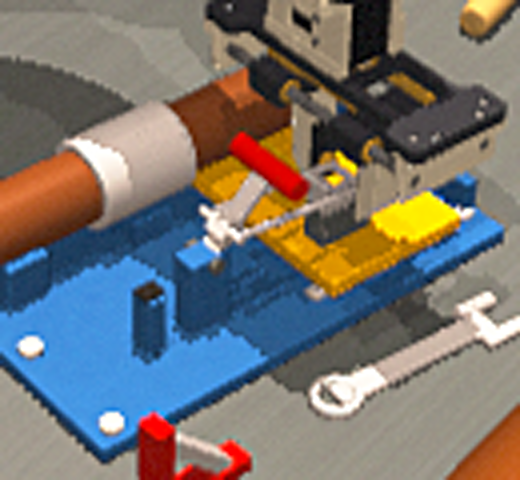

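View pics/side6.png

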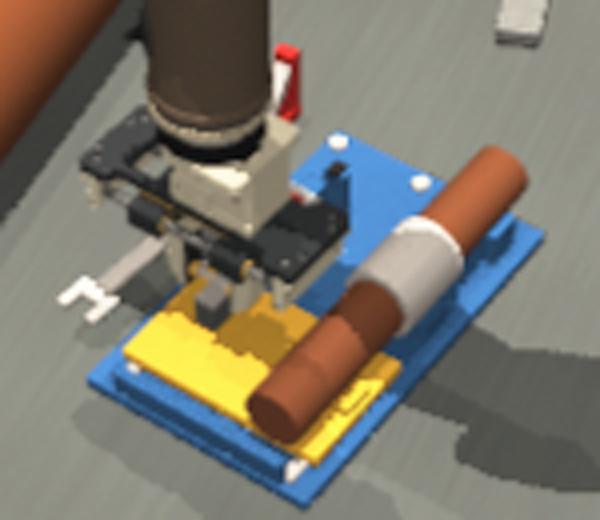

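View pics/wrist6.png

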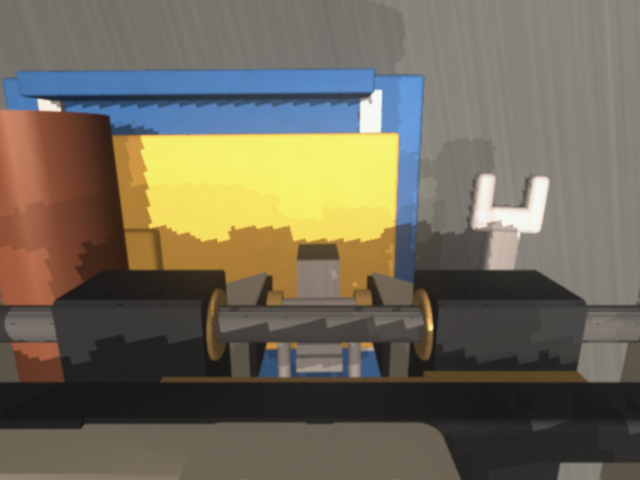

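The bar (280–358, 300 in the wrist view) is over the ledge behind the lip, centred on the hook. I'll lower it gently and feel for the ledge.

```bash
python3 -m inch '[[[0.8,0,0,5,0],[0.8,0,0,3,0],[0.8,0,0,0,0]]]';python3 fx.py; python3 -m inch '[[[0.8,0,0,1.5,0]]]';python3 fx.py
```

```text
clock: 6.25
position: [0.5933, 0.0657, 0.0453]
ee_rot: [2.459, 1.953, 0.029]
force: [-0.4, 1.6, -0.2]
width: 0.436
t 6.25 TCP fix mm [109.2   1.2  45.3] grasp [109.    1.4  64.1] force fix [ 1.49  0.76 -0.2 ] yaw 76.92 tz [ 0.013 -0.013 -1.   ] w 40.1
clock: 6.35
position: [0.5933, 0.0656, 0.0439]
ee_rot: [2.459, 1.952, 0.029]
force: [-1.9, 0.2, 0.1]
width: 0.429
t 6.35 TCP fix mm [109.2   1.1  43.9] grasp [108.9   1.3  62.7] force fix [-0.22  1.9   0.12] yaw 76.91 tz [ 0.013 -0.013 -1.   ] w 39.5
```

```bash
for i in 1; do python3 -m inch '[[[0.8,0,0,1.5,0]]]';python3 fx.py; python3 -m inch '[[[0.8,0,0,1,0]]]';python3 fx.py; python3 -m inch '[[[0.8,0,0,1,0]]]';python3 fx.py; done
```

```text
clock: 6.45
position: [0.5934, 0.0656, 0.0427]
ee_rot: [2.459, 1.952, 0.029]
force: [-5.7, 0.4, 11.3]
width: 0.436
t 6.45 TCP fix mm [109.2   1.   42.7] grasp [108.9   1.3  61.5] force fix [-0.84  5.63 11.29] yaw 76.91 tz [ 0.013 -0.013 -1.   ] w 40.1
clock: 6.55
position: [0.5934, 0.0656, 0.0423]
ee_rot: [2.459, 1.952, 0.03]
force: [-5.6, 1.1, 11.4]
width: 0.434
t 6.55 TCP fix mm [109.1   1.   42.3] grasp [108.9   1.2  61.1] force fix [-0.16  5.67 11.39] yaw 76.9 tz [ 0.014 -0.013 -1.   ] w 39.9
clock: 6.65
position: [0.5934, 0.0656, 0.042]
ee_rot: [2.46, 1.953, 0.03]
force: [-5.7, 1.3, 12.1]
width: 0.431
t 6.65 TCP fix mm [109.1   1.   42. ] grasp [108.9   1.3  60.8] force fix [-0.02  5.79 12.14] yaw 76.89 tz [ 0.014 -0.013 -1.   ] w 39.7
```

Contact with the ledge at about 11 N. I'll lift off about 2 mm and slide towards the face.

```bash
python3 -m inch '[[[0.8,0,0,-1,0]]]';python3 fx.py; python3 -m inch '[[[0.8,0,0,-1,0]]]';python3 fx.py;python3 -m inch '[[[0.8,0,0,-0.5,0]]]';python3 fx.py
```

```text
clock: 6.75
position: [0.5934, 0.0656, 0.0432]
ee_rot: [2.46, 1.953, 0.031]
force: [-2.0, 0.3, -1.1]
width: 0.437
t 6.75 TCP fix mm [109.1   1.   43.2] grasp [108.9   1.3  62. ] force fix [-0.16  2.03 -1.11] yaw 76.89 tz [ 0.015 -0.013 -1.   ] w 40.2
clock: 6.85
position: [0.5933, 0.0656, 0.0442]
ee_rot: [2.46, 1.953, 0.031]
force: [-1.9, 1.0, -1.5]
width: 0.432
t 6.85 TCP fix mm [109.1   1.1  44.2] grasp [108.8   1.3  63. ] force fix [ 0.6   2.06 -1.47] yaw 76.89 tz [ 0.015 -0.013 -1.   ] w 39.8
clock: 6.95
position: [0.5933, 0.0657, 0.0447]
ee_rot: [2.46, 1.953, 0.031]
force: [-1.4, 1.5, -1.1]
width: 0.435
t 6.95 TCP fix mm [109.2   1.1  44.7] grasp [108.9   1.4  63.5] force fix [ 1.18  1.74 -1.09] yaw 76.89 tz [ 0.015 -0.013 -1.   ] w 40.0
```

```bash
python3 -m inch '[[[0.8,-2.5,0,0,0],[0.8,-2.5,0,0,0],[0.8,-2,0,0,0],[0.8,0,0,0,0]]]';python3 fx.py; python3 -m inch '[[[0.8,-1,0,0,0]]]';python3 fx.py;python3 -m inch '[[[0.8,-1,0,0,0]]]';python3 fx.py
```

```text
clock: 7.35
position: [0.5921, 0.0602, 0.0445]
ee_rot: [-2.459, -1.955, -0.033]
force: [-1.7, 1.9, 0.5]
width: 0.429
t 7.35 TCP fix mm [103.6   1.1  44.5] grasp [103.3   1.3  63.3] force fix [1.48 2.1  0.48] yaw 76.98 tz [ 0.017 -0.013 -1.   ] w 39.5
clock: 7.45
position: [0.5918, 0.0592, 0.0444]
ee_rot: [-2.459, -1.955, -0.033]
force: [-1.8, 4.0, -0.5]
width: 0.434
t 7.45 TCP fix mm [102.6   1.1  44.4] grasp [102.3   1.4  63.2] force fix [ 3.46  2.68 -0.47] yaw 76.99 tz [ 0.017 -0.013 -1.   ] w 40.0
clock: 7.55
position: [0.5916, 0.0583, 0.0444]
ee_rot: [-2.459, -1.955, -0.033]
force: [-1.8, 3.7, -0.8]
width: 0.433
t 7.55 TCP fix mm [101.6   1.1  44.4] grasp [101.3   1.4  63.2] force fix [ 3.21  2.53 -0.84] yaw 76.99 tz [ 0.017 -0.013 -1.   ] w 39.9
```

```bash
for i in 1; do python3 -m inch '[[[0.8,-1,0,0,0]]]'>/dev/null;python3 fx.py;python3 -m inch '[[[0.8,-1,0,0,0]]]'>/dev/null;python3 fx.py;python3 -m inch '[[[0.8,-1,0,0,0]]]'>/dev/null;python3 fx.py; done
```

```text
t 7.65 TCP fix mm [100.5   1.1  44.4] grasp [100.2   1.3  63.2] force fix [3.32 2.27 0.65] yaw 76.99 tz [ 0.017 -0.013 -1.   ] w 40.1
t 7.75 TCP fix mm [99.4  1.1 44.4] grasp [99.1  1.3 63.2] force fix [2.91 2.3  0.45] yaw 76.99 tz [ 0.017 -0.013 -1.   ] w 39.8
t 7.85 TCP fix mm [98.3  1.1 44.4] grasp [98.   1.3 63.2] force fix [3.29 1.9  0.81] yaw 76.99 tz [ 0.017 -0.013 -1.   ] w 39.5
```

```bash
for i in 1; do python3 -m inch '[[[0.8,-1,0,0,0]]]'>/dev/null;python3 fx.py;python3 -m inch '[[[0.8,-1,0,0,0]]]'>/dev/null;python3 fx.py; done
```

```text
t 7.95 TCP fix mm [97.1  1.1 44.4] grasp [96.8  1.3 63.2] force fix [3.38 1.72 0.05] yaw 76.99 tz [ 0.017 -0.013 -1.   ] w 40.0
t 8.05 TCP fix mm [95.9  1.1 44.3] grasp [95.6  1.3 63.1] force fix [ 2.29  2.63 -1.13] yaw 76.99 tz [ 0.016 -0.013 -1.   ] w 40.2
```

```bash
for i in 1; do python3 -m inch '[[[0.8,-1,0,0,0]]]'>/dev/null;python3 fx.py; done
```

```text
t 8.15 TCP fix mm [94.7  1.1 44.3] grasp [94.4  1.3 63.1] force fix [ 2.82  1.   -1.15] yaw 76.98 tz [ 0.016 -0.013 -1.   ] w 39.5
```

```bash
for i in 1; do python3 -m inch '[[[0.8,-1,0,0,0]]]'>/dev/null;python3 fx.py; python3 -m inch '[[[0.8,-0.7,0,0,0]]]'>/dev/null;python3 fx.py;done
```

```text
t 8.25 TCP fix mm [93.6  1.  44.3] grasp [93.3  1.3 63.1] force fix [1.86 1.58 0.73] yaw 76.98 tz [ 0.016 -0.013 -1.   ] w 40.0
t 8.35 TCP fix mm [92.7  1.1 44.3] grasp [92.4  1.3 63.1] force fix [ 1.93  1.57 -0.33] yaw 76.97 tz [ 0.016 -0.013 -1.   ] w 39.9
```

```bash
for i in 1; do python3 -m inch '[[[0.8,-0.7,0,0,0]]]'>/dev/null;python3 fx.py; python3 -m inch '[[[0.8,-0.7,0,0,0]]]'>/dev/null;python3 fx.py;python3 -c "
from cell import eyes
import cv2
for n in('scene','side','wrist'):
  f=eyes.get_image(n)['frame']
  if n=='scene': f=f[190:310,270:400]
  if n=='side': f=f[190:320,230:380]
  if n=='wrist': f=f[200:400,220:420]
  cv2.imwrite(f'pics/{n}7.png', cv2.resize(f,None,fx=3,fy=3,interpolation=cv2.INTER_CUBIC))
";done
```

```text
t 8.45 TCP fix mm [92.2  1.  44.3] grasp [91.9  1.3 63.1] force fix [ 5.53  1.72 -1.24] yaw 76.98 tz [ 0.017 -0.013 -1.   ] w 40.1
t 8.55 TCP fix mm [92.2  1.  44.3] grasp [91.9  1.3 63.1] force fix [ 5.6   1.9  -0.14] yaw 77.0 tz [ 0.017 -0.013 -1.   ] w 40.1
```

View pics/wrist7.png

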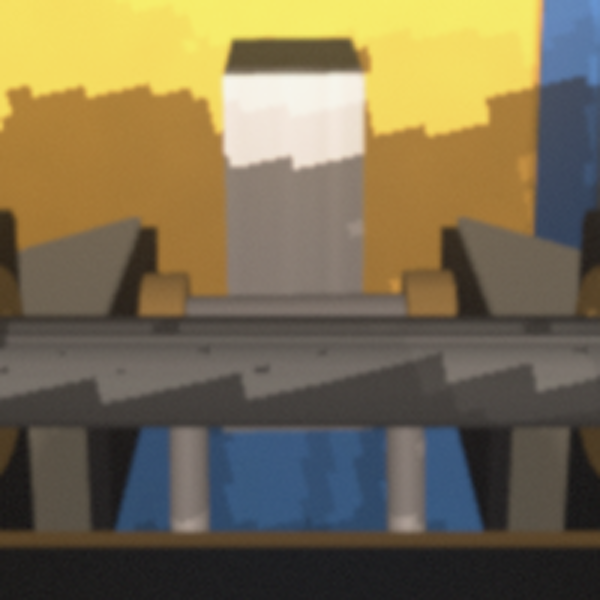

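View pics/scene7.png

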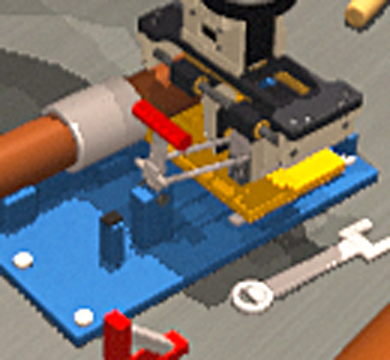

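Motion stopped at x 91.9 with a force step, so this is the face (predicted 93.5). I'll check the bar is under the lip by lifting lightly.

```bash
for i in 1; do python3 -m inch '[[[0.8,-0.5,0,-1,0]]]'>/dev/null;python3 fx.py; python3 -m inch '[[[0.8,-0.5,0,-1,0]]]'>/dev/null;python3 fx.py;python3 -m inch '[[[0.8,-0.3,0,-1,0]]]'>/dev/null;python3 fx.py;python3 -m inch '[[[0.8,-0.3,0,-0.8,0]]]'>/dev/null;python3 fx.py;done
```

```text
t 8.8 TCP fix mm [92.2  1.1 45.2] grasp [91.9  1.4 64. ] force fix [ 4.56  1.19 -2.34] yaw 77.04 tz [ 0.018 -0.013 -1.   ] w 39.7
t 8.9 TCP fix mm [92.2  1.1 46.1] grasp [91.9  1.4 64.9] force fix [ 5.37  1.02 -3.6 ] yaw 77.06 tz [ 0.018 -0.013 -1.   ] w 39.7
t 9.0 TCP fix mm [92.2  1.2 46.9] grasp [91.8  1.5 65.7] force fix [ 5.05 -1.95 -9.6 ] yaw 77.09 tz [ 0.018 -0.013 -1.   ] w 40.0
t 9.1 TCP fix mm [92.1  1.2 47.3] grasp [91.7  1.5 66.1] force fix [  5.07  -2.73 -11.66] yaw 77.1 tz [ 0.018 -0.013 -1.   ] w 39.6
```

The bar is under the lip, with about 4 mm of vertical play between ledge and lip. I'll centre it, release and lift clear.

```bash
for i in 1; do python3 -m inch '[[[0.8,-0.3,0,1.2,0],[0.8,-0.2,0,0.8,0]]]'>/dev/null;python3 fx.py; python3 -m inch '[[[0.3,0,0,0,0],[0.1,0,0,0,0],[0.1,0,0,0,0],[0.1,0,0,0,0]]]'>/dev/null;python3 fx.py; done
```

```text
t 9.3 TCP fix mm [92.1  1.  45.8] grasp [91.8  1.3 64.6] force fix [3.92 3.67 3.59] yaw 77.11 tz [ 0.019 -0.014 -1.   ] w 39.7
t 9.7 TCP fix mm [88.3 -0.9 46.6] grasp [88.1 -0.6 65.4] force fix [-0.21  0.59  0.4 ] yaw 76.92 tz [ 0.016 -0.017 -1.   ] w 67.3
```

```bash
python3 -m inch '[[[0.1,2,0,-10,0],[0.1,0,0,-20,0],[0.1,0,0,-25,0],[0.1,0,0,-30,0],[0.5,0,0,-25,0],[1,0,0,-15,0],[1,0,0,0,0],[1,0,0,0,0]]]' 20>/dev/null;python3 fx.py;python3 -c "
from cell import eyes,arm
import cv2,pickle
for n in('scene','side','wrist'):
  if n=='wrist': o=arm.observe()
  d=eyes.get_image(n);f=d['frame']
  if n=='scene': f=f[150:310,250:400]
  if n=='side': f=f[170:320,230:380]
  if n=='wrist': pickle.dump((o,d),open('w8.pkl','wb'))
  cv2.imwrite(f'pics/{n}8.png', cv2.resize(f,None,fx=1 if n=='wrist' else 3,fy=1 if n=='wrist' else 3,interpolation=cv2.INTER_CUBIC))
"
```

```text
clock: 10.5
position: [0.5887, 0.044, 0.1804]
ee_rot: [2.458, 1.947, 0.036]
force: [1.0, -0.2, -0.1]
width: 0.6
t 10.5 TCP fix mm [ 87.    0.8 180.4] grasp [ 86.8   1.1 199.2] force fix [ 0.03 -1.03 -0.07] yaw 76.77 tz [ 0.015 -0.019 -1.   ] w 55.2
```

View pics/wrist8.png

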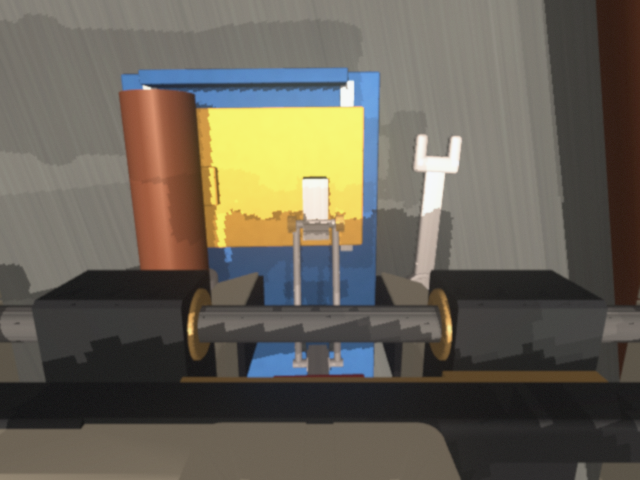

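View pics/scene8.png

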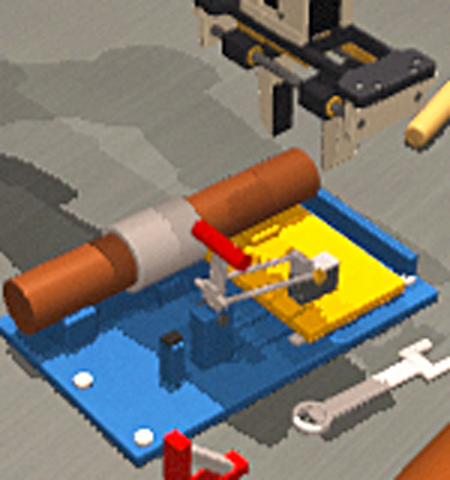

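View pics/side8.png

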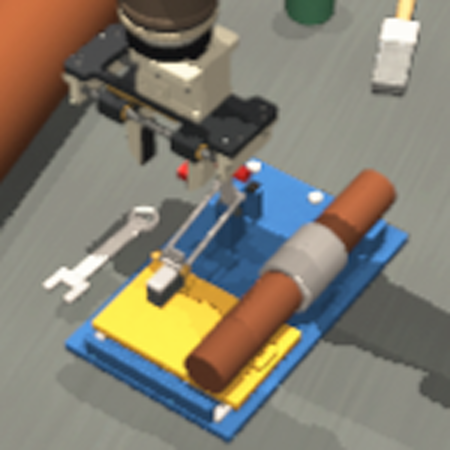

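The scene view shows the loop lying in the hook and the carriage at rest, with the lever about upright. Next I close the fingers fully and go down behind the grip, on the keeper side.

```bash
python3 -m inch '[[[1,-15,0,0,0],[1,-17,0,0,0],[1,-15,0,2,0],[1,0,0,15,0],[1,0,0,20,0],[1,0,0,20,0],[1,0,0,3,0],[1,0,0,0,0]]]' 20>/dev/null;python3 fx.py
```

```text
clock: 11.45
position: [0.5739, -0.0155, 0.1146]
ee_rot: [2.468, 1.935, 0.024]
force: [-0.7, -0.8, 0.1]
width: 0.006
t 11.45 TCP fix mm [ 25.8   1.9 114.6] grasp [ 25.6   2.1 133.4] force fix [-0.96  0.45  0.14] yaw 76.21 tz [ 0.009 -0.014 -1.   ] w 0.5
```

```bash
python3 -m inch '[[[1,-4,0,-4,0.5],[1,-3,0,0,0.5]]]'>/dev/null;python3 fx.py;python3 -m inch '[[[1,-3,0,0,0],[1,-3,0,0,0]]]'>/dev/null;python3 fx.py
```

```text
t 11.65 TCP fix mm [ 19.1   2.1 119.6] grasp [ 18.9   2.4 138.4] force fix [ 4.71 -0.39  0.57] yaw 75.17 tz [ 0.011 -0.014 -1.   ] w 0.4
t 11.85 TCP fix mm [ 14.6   2.1 120.7] grasp [ 14.4   2.3 139.5] force fix [ 4.76  0.35 -2.79] yaw 75.25 tz [ 0.013 -0.015 -1.   ] w 0.7
```

```bash
python3 -m inch '[[[1,-4,0,1,-1],[1,-4,0,1,-1],[1,-4,0,1,0],[1,-4,0,1,0]]]'>/dev/null;python3 fx.py;python3 -c "
from cell import eyes
import cv2
f=eyes.get_image('scene')['frame'][150:310,250:400]
cv2.imwrite('pics/scene9.png', cv2.resize(f,None,fx=3,fy=3,interpolation=cv2.INTER_CUBIC))
"
```

```text
t 12.25 TCP fix mm [  2.8   1.7 119.4] grasp [  2.4   2.  138.2] force fix [6.11 2.75 5.16] yaw 77.62 tz [ 0.02  -0.017 -1.   ] w 0.3
```

View pics/scene9.png

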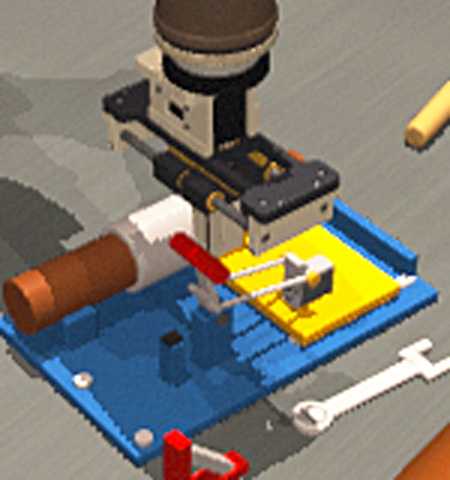

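The grip is at (200,257), moving over, and the loop is still hooked. I continue along the arc.

```bash
python3 -m inch '[[[1,-4,0,3,0],[1,-4,0,3,0],[1,-4,0,3,0],[1,-4,0,3,0]]]'>/dev/null;python3 fx.py
```

```text
t 12.7 TCP fix mm [ -8.8  -1.  110.9] grasp [ -9.3  -0.6 129.7] force fix [6.01 1.7  5.1 ] yaw 77.91 tz [ 0.028 -0.023 -0.999] w 0.7
```

```bash
python3 -m inch '[[[1,-5,0,0,0],[1,-5,0,1,0],[1,-5,0,1,0],[1,-4,0,1,0]]]'>/dev/null;python3 fx.py;python3 -c "
from cell import eyes
import cv2
f=eyes.get_image('scene')['frame'][150:310,250:400]
cv2.imwrite('pics/scene10.png', cv2.resize(f,None,fx=3,fy=3,interpolation=cv2.INTER_CUBIC))
"
```

```text
t 13.1 TCP fix mm [-18.7  -1.  107.7] grasp [-19.4  -0.5 126.5] force fix [ 8.41  0.74 -1.4 ] yaw 78.41 tz [ 0.039 -0.022 -0.999] w 0.6
```

View pics/scene10.png

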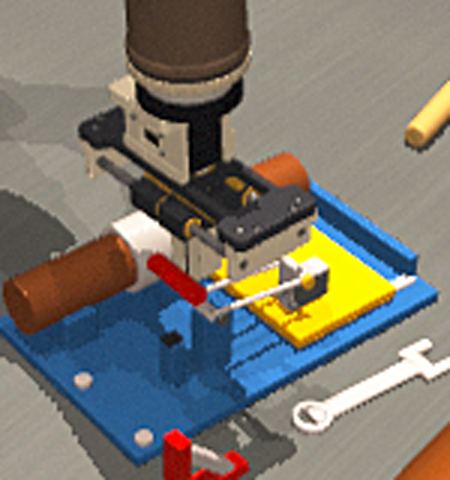

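```bash
python3 -m inch '[[[1,-4,0,0,0],[1,-4,0,-1,0],[1,-4,0,-2,0],[1,-3,0,-2,0]]]'>/dev/null;python3 fx.py
```

```text
t 13.55 TCP fix mm [-20.8   0.2 110.9] grasp [-21.8   0.6 129.7] force fix [11.42 -0.9  -6.89] yaw 79.1 tz [ 0.053 -0.019 -0.998] w 0.8
```

```bash
python3 -m inch '[[[1,-8,0,-1,0],[1,-8,0,0,0]]]'>/dev/null;python3 fx.py
```

```text
t 13.75 TCP fix mm [-29.7   0.4 110.9] grasp [-30.9   0.7 129.7] force fix [ 8.21  0.88 -0.67] yaw 79.54 tz [ 0.06  -0.017 -0.998] w 0.1
```

```bash
python3 -m inch '[[[1,-7,0,2,0],[1,-6,0,4,0]]]'>/dev/null;python3 fx.py;python3 -c "
from cell import eyes
import cv2
f=eyes.get_image('scene')['frame'][150:310,250:400]
cv2.imwrite('pics/scene11.png', cv2.resize(f,None,fx=3,fy=3,interpolation=cv2.INTER_CUBIC))
"
```

```text
t 13.95 TCP fix mm [-39.7  -0.6 105.3] grasp [-40.9  -0.2 124.1] force fix [4.69 2.17 3.26] yaw 79.76 tz [ 0.064 -0.017 -0.998] w 0.8
```

View pics/scene11.png

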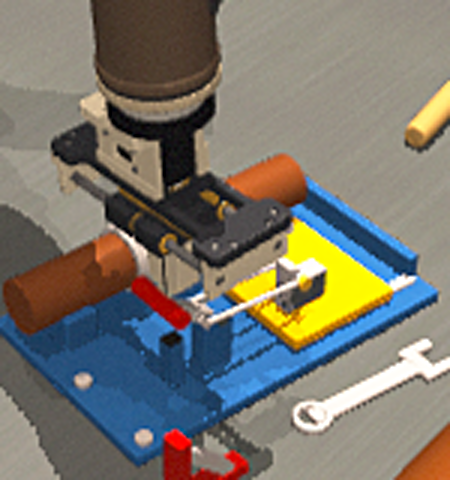

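```bash
python3 -m inch '[[[1,-7,0,3,-1],[1,-6,0,5,-1]]]'>/dev/null;python3 fx.py
```

```text
t 14.2 TCP fix mm [-53.2  -2.4  97.6] grasp [-54.4  -2.  116.3] force fix [1.4  1.82 2.21] yaw 81.84 tz [ 0.064 -0.02  -0.998] w 0.4
```

```bash
python3 -m inch '[[[1,-3,0,3,1]]]'>/dev/null;python3 fx.py;python3 -m inch '[[[1,-1,0,3,1]]]'>/dev/null;python3 fx.py
```

```text
t 14.3 TCP fix mm [-57.   -3.1  94.8] grasp [-58.2  -2.7 113.6] force fix [2.48 1.15 2.44] yaw 80.79 tz [ 0.063 -0.021 -0.998] w 0.5
t 14.4 TCP fix mm [-58.8  -3.4  92.1] grasp [-60.   -3.  110.8] force fix [-0.49  2.26  3.27] yaw 79.62 tz [ 0.063 -0.022 -0.998] w 0.3
```

```bash
python3 -m inch '[[[1,-1,0,3,1]]]'>/dev/null;python3 fx.py;python3 -m inch '[[[1,-1,0,3,1]]]'>/dev/null;python3 fx.py
```

```text
t 14.5 TCP fix mm [-60.3  -3.4  89. ] grasp [-61.4  -3.  107.8] force fix [0.78 1.03 1.25] yaw 78.47 tz [ 0.062 -0.022 -0.998] w 0.0
t 14.6 TCP fix mm [-61.6  -3.5  85.9] grasp [-62.8  -3.1 104.6] force fix [-1.01  0.96  1.96] yaw 77.33 tz [ 0.061 -0.022 -0.998] w 0.4
```

```bash
python3 -c "
from cell import eyes
import cv2
for n in('scene','wrist','side'):
  f=eyes.get_image(n)['frame']
  if n=='scene': f=f[150:310,250:400]
  if n=='side': f=f[170:320,230:380]
  cv2.imwrite(f'pics/{n}12.png', f if n=='wrist' else cv2.resize(f,None,fx=4,fy=3.7,interpolation=cv2.INTER_CUBIC))
"
```

```text
(no output)
```

View pics/scene12.png

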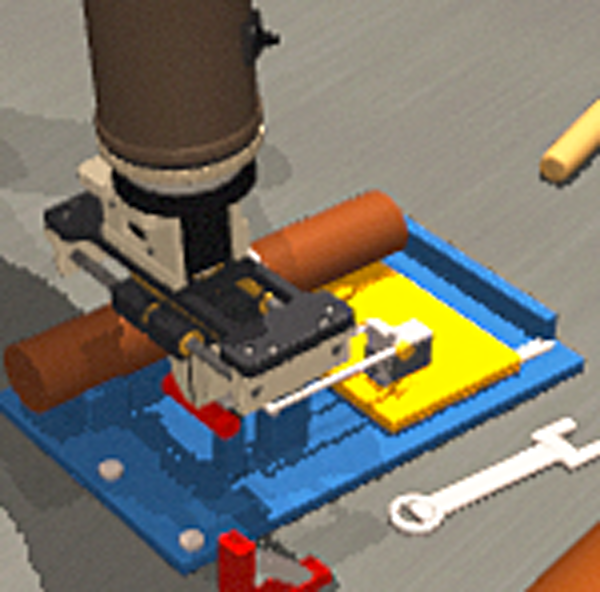

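View pics/wrist12.png

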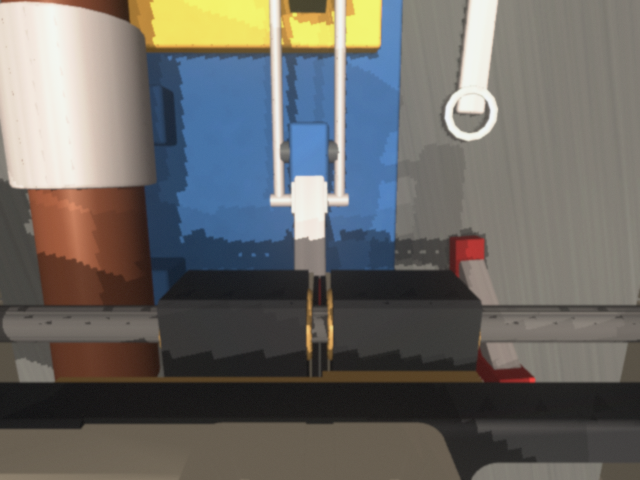

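The loop is taut, the carriage is drawn in, and the lever is nearly down under the fingertips. I'll keep pressing in small steps.

```bash
for i in 1; do python3 -m inch '[[[1,-0.5,0,3,0],[1,-0.5,0,3,0]]]'>/dev/null;python3 fx.py;python3 -m inch '[[[1,0,0,3,0]]]'>/dev/null;python3 fx.py;done
```

```text
t 14.95 TCP fix mm [-62.   -4.2  79.7] grasp [-63.1  -3.8  98.4] force fix [-0.79  0.56  1.13] yaw 77.47 tz [ 0.061 -0.023 -0.998] w 0.7
t 15.05 TCP fix mm [-61.7  -4.3  76.4] grasp [-62.9  -3.9  95.2] force fix [-0.34 -0.28  1.34] yaw 77.48 tz [ 0.061 -0.023 -0.998] w 0.6
```

```bash
for i in 1; do python3 -m inch '[[[1,0,0,2,0]]]'>/dev/null;python3 fx.py;python3 -m inch '[[[1,0,0,2,0]]]'>/dev/null;python3 fx.py;python3 -m inch '[[[1,0,0,1.5,0]]]'>/dev/null;python3 fx.py;done
```

```text
t 15.15 TCP fix mm [-61.4  -4.2  74. ] grasp [-62.5  -3.8  92.7] force fix [-0.42 -0.01  0.5 ] yaw 77.5 tz [ 0.061 -0.022 -0.998] w 0.4
t 15.25 TCP fix mm [-61.   -4.3  71.7] grasp [-62.2  -3.9  90.5] force fix [-0.19  0.15  0.16] yaw 77.51 tz [ 0.062 -0.022 -0.998] w 0.5
t 15.35 TCP fix mm [-60.8  -4.2  69.9] grasp [-62.   -3.8  88.6] force fix [-1.   -0.63 -0.43] yaw 77.51 tz [ 0.062 -0.022 -0.998] w 0.1
```

```bash
for i in 1; do python3 -m inch '[[[1,0,0,1.5,0]]]'>/dev/null;python3 fx.py;python3 -m inch '[[[1,0,0,1,0]]]'>/dev/null;python3 fx.py;done
```

```text
t 15.45 TCP fix mm [-60.6  -4.2  68.2] grasp [-61.8  -3.8  87. ] force fix [-0.5   0.62  6.32] yaw 77.52 tz [ 0.062 -0.022 -0.998] w 0.6
t 15.55 TCP fix mm [-60.7  -4.4  67.7] grasp [-61.9  -4.   86.5] force fix [-0.74  4.51 16.71] yaw 77.51 tz [ 0.062 -0.022 -0.998] w 0.3
```

```bash
for i in 1; do python3 -m inch '[[[1,0,0,1,0]]]'>/dev/null;python3 fx.py;python3 -m inch '[[[1,0,0,1,0]]]'>/dev/null;python3 fx.py;done
```

```text
t 15.65 TCP fix mm [-60.7  -4.5  67.6] grasp [-61.9  -4.1  86.4] force fix [-0.59  5.8  17.85] yaw 77.51 tz [ 0.063 -0.023 -0.998] w 0.4
t 15.75 TCP fix mm [-60.7  -4.5  67.7] grasp [-61.9  -4.1  86.5] force fix [-1.12  6.73 15.5 ] yaw 77.49 tz [ 0.064 -0.023 -0.998] w 0.5
```

The lever is hard against its stop (z 67.7, 17 N). I'll lift straight off and look.

```bash
python3 -m inch '[[[1,0,0,-3,0],[1,0,0,-10,0],[1,0,0,-25,0],[1,0,0,-35,0],[1,-20,0,-40,0],[1,-35,0,-30,0],[1,-30,0,-10,0],[1,0,0,0,0],[1,0,0,0,0]]]'>/dev/null;python3 fx.py;python3 -c "
from cell import eyes,arm
import cv2,pickle
for n in('scene','wrist','side'):
  o=arm.observe();d=eyes.get_image(n);f=d['frame']
  if n=='scene': f=f[150:310,250:400]
  if n=='side': f=f[170:320,230:380]
  if n=='wrist': pickle.dump((o,d),open('w13.pkl','wb'))
  cv2.imwrite(f'pics/{n}13.png', f if n=='wrist' else cv2.resize(f,None,fx=4,fy=3.7,interpolation=cv2.INTER_CUBIC))
"
```

```text
t 16.65 TCP fix mm [-158.4   -1.5  225. ] grasp [-159.6   -1.1  243.7] force fix [-0.2   0.44 -0.37] yaw 77.58 tz [ 0.062 -0.025 -0.998] w 0.6
```

View pics/scene13.png

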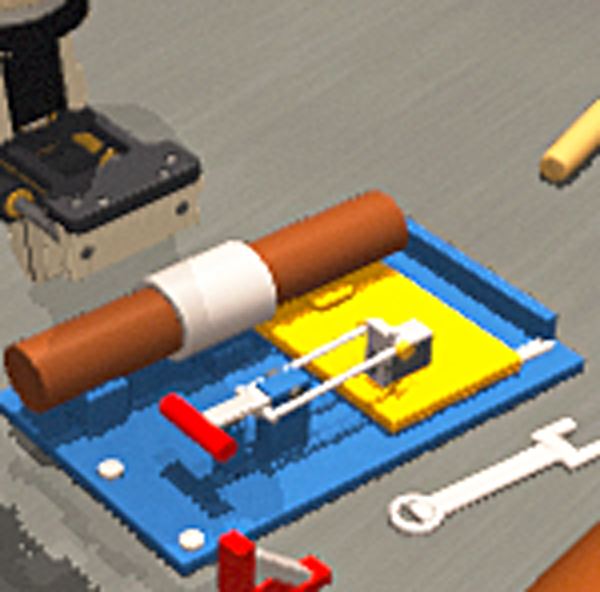

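View pics/wrist13.png

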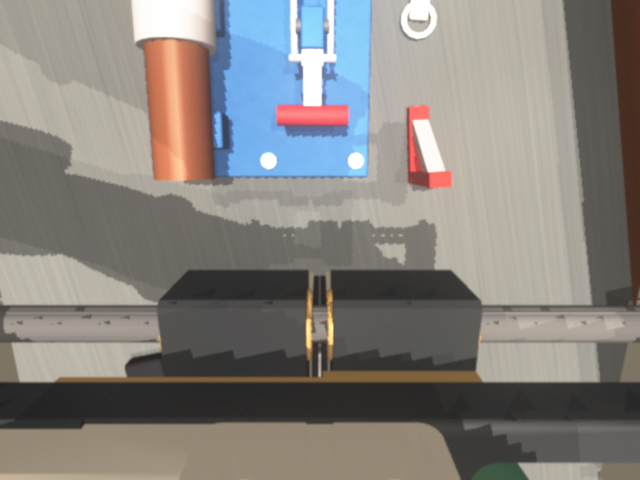

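View pics/side13.png

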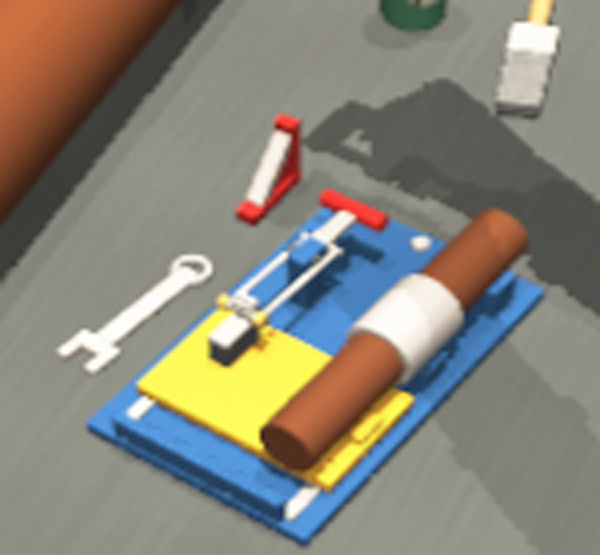

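The lever lies flat in all three views, the loop is in the hook and the carriage is drawn in. Before handing in, I'll check the grip height numerically.

```bash
python3 - <<'E'
from h import *
from cell import eyes,workorder
import pickle
o,d=pickle.load(open("w13.pkl","rb"));c=cam(d,o)
P0=np.array([.570,-.041,0]);F=np.array([[.2233,.9748,0],[-.9748,.2233,0],[0,0,1]])
S=cam(eyes.get_image("scene"));D=cam(eyes.get_image("side"))
s=lambda x,y:(250+x/4,150+y/3.7)
g=lambda x,y:(230+x/4,170+y/3.7)
x,r=tri([ray(c,(313,115)),ray(S,s(198,427)),ray(D,g(353,208))]);print("grip",(F@(x-P0)*1e3).round(1),np.round(r,4))
for q in [(137,385)]:
    p=onz(D,g(*q),.027);print("carriage +x-y corner",(F@(p-P0)*1e3).round(1))
p=onz(D,(230+124/4,190+353/4),.027);print("before",(F@(p-P0)*1e3).round(1))
workorder.sign_off()
E
python3 fx.py
```

```text
grip [-64.6   0.1  56.7] [0.0015 0.0014 0.0009]
carriage +x-y corner [167.  -29.3  27. ]
before [185.  -26.8  27. ]
the job is handed in; nothing more can be done
the job is handed in; nothing more can be done
```

The draw latch is closed and I have handed the job in; the robot gave no verdict, so what follows is from my own checks.

**What I did**
- I pinched the loop bar by its brass ends and laid it on the ledge behind the hook.
- I slid it back under the lip until it met the keeper face. This was at fixture x of about 92 mm, against 93.5 mm expected from the pictures. Peak forces there were about 12 N on the ledge and lip and 5.6 N on the face.
- I released the bar and swung the lever over with closed fingertips. I pressed it onto its stop with about 18 N and backed off.

**Last checks, with the hand clear**
- **Lever:** it stays flat by itself. Triangulation puts the grip at x −64.6 mm and 56.7 mm high, where flat would be −65 and 60 mm. The 3 mm height difference is about the size of the camera error.
- **Carriage:** it is drawn in by roughly 15–18 mm, judged from hand-picked corners in the side view.
- **Loop bar:** in the pictures it still sits in the hook.
- **Bystanders:** the wrench and magnet look undisturbed. The rest were well away from the hand, but I did not measure any of them.

**What disagreed**
- Early base-plate corners from the scene and side cameras differed by about 15–18 mm, so I relied on the wrist camera and on touch.
- The grasp heights I measured read about 3–4 mm above the bar's true height.
- The tool drifted to about 4° of tilt while pushing the lever, with no visible harm.

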